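# Load the leaf-sample test chamber and clamp its lid

### The arm

A 7-joint arm with a two-finger parallel gripper is mounted at the origin on the work surface. World frame = base frame: x ahead of the robot, y to its left, z up, the work surface at z = 0. Lengths are in m, angles in rad, forces in N, time in s.
With the tool pointing down it reaches from about 0.425 to 1.025 m from the base axis. Payload 9.4 kg.
Tool frame: the origin (TCP) lies between the finger pads; the fingertips stand 22 mm ahead of it and the grasp point (between the pads) lies 3 mm ahead of it; z points along the fingers, y is the line along which they close (so a half turn about z gives the same grasp; the last joint's range is limited). The gripper opens to 93 mm and grips with 3 to 60 N. Pads are 15 mm wide; open, the fingers measure 128 mm over their backs; the gripper's body (75 mm by 188 mm) begins 65 mm behind the grasp point.
Start: joints at [1.024, 0.599, -0.003, 1.599, 0.002, 0.943, -0.08], TCP at [0.328, -0.646, 0.206] pointing down, gripper open.
Joint ranges: [-2.57, 2.57], [-0.35, 1.97], [-1.29, 1.29], [0.11, 2.56], [-1.05, 4.19], [0.11, 1.86], [-2.63, 2.63]. Speed limits (rad/s): [2.22, 2.22, 3.01, 3.01, 3.14, 3.14, 3.14].

### API

Orientations are given as a unit quaternion [w, x, y, z].
In Python, from rig import read_state, capture, hand_in gives the robot as it stands.
- The arm moves only by the shell command python3 -m pendant 'ROWS' [FORCE]. ROWS is JSON, a list of rows, each a list of 5 numbers: the shift along the tool's x, y, z in m, then the turn about the tool's z in rad, then the opening in per cent of the stroke, from 0 (shut) to 100 (fully open). In form: [[x, y, z, spin, gripper], ...]. A call has 1 to 5 rows; each row is the pose to reach, as a shift and turn from the pose commanded when the call began, along the tool's axes at that moment; what a row does not reach only later rows make up. A row lasts 1/10 s, in which the tool goes at most 50 mm and 8.59 degrees, less where a joint would pass 70% of its speed; a pose out of reach is approached as far as the arm can. A call with a gripper value outside its range is refused whole. The fingers move at their own pace and stop on an object; FORCE is the grip in N (left out, the last holds). Time passes only in rows, so rows that repeat a pose let the fingers close. It gives the time, the measured TCP pose, the force, the opening and the grip force at its end, in the units of the state.
- read_state(): the state, without advancing time (a new reading comes with each control period).
- capture(name): name is "scene" or "top"; returns a dict with "image" (480x640x3 uint8, red, green, blue), "vfov" (degrees; the focal length in pixels is half the picture's height over the tangent of half this angle, whatever the lens; pixels are square), "cx", "cy" (the principal point, pixels), "world_to_cam" (4x4, takes a point from world to camera coordinates). Camera axes: x right, y down, z forward; pixel columns grow to the right and rows downward; lengths in m; the calibration is good to about 2 mm. A picture is of the moment at which its call begins. There is no depth.
- hand_in(): hands the job in; it is judged then, once.
The state is a dict: "t": time; "joints": joint angles; "joint_vel": joint speeds; "tau": joint torques, N m; "tcp_pos": TCP position; "tcp_rot": TCP orientation; "force": force on the tool from outside, world axes, zero at the start; "ft_torque": the same for the moment, N m; "finger_gap": finger opening in m; "finger_force": force on a finger pad.
Only numpy, scipy, OpenCV 4.12 (cv2) and the standard library are available. Lean on these libraries where they do the work, as an engineer would, in place of code of your own. Each camera call takes 0.05 s, during which the arm holds its last target. There are 200 camera calls.

### The job

Stand the small capped jar upright inside the open test chamber, then put the loose lid on so that it sits flush all round, and swing the wire clamp over the lid's knob and fully down until its pads bear on the lid. Set the jar and the lid down rather than dropping them, and leave the plant pot, the stapler and the tall bottle where they are.

Things in the scene. Friction and masses are not known exactly. Their poses are not given: they have to be found in the camera images.
- chamber: Square open aluminium test chamber screwed to the bench, 130 x 130 mm outside, 90 mm high, walls and floor 8 mm, opening 114 x 114 mm. Origin: centre of its underside, z up. Its +x side carries the clamp's two dark hinge posts (118 mm high, x = 73 to 97 mm, y = +-48 mm). A brass port sticks 16 mm out of its -x side.
- clamp (a joint): Wire clamp: two parallel steel rods 68 mm apart, joined at the free end by a black crossbar 84 mm long, 14 mm thick, 130 mm from the hinge. Angle in rad: 0 = level, its two rubber pads on the seated lid; pi/2 = straight up; about 2 (the start) = leaning back off the chamber; limit 2.3. Stiff hinge (0.25 N m), stays where left. With no lid it sinks to -0.15. It passes round the lid's knob.
- clamp_bar (a point): Middle of the clamp's crossbar axis; with the clamp down it lies at x = -45 mm, y = 0, z = 110 mm of the chamber.
- clamp_hinge (a point): Middle of the clamp's hinge axis, fixed to the chamber at x = 85 mm, y = 0, z = 110 mm; the axis runs along the chamber's y.
- chamber_floor (a point): Centre of the chamber's inner floor, 8 mm above its underside.
- lid: Loose square lid, lying upright on the bench: grey plate 130 x 130 x 8 mm (z 8 to 16 mm), under it a square plug 106 x 106 x 8 mm that enters the chamber's opening (4 mm play each way), on top a central square black knob 24 x 24 mm (z 16 to 46 mm). Origin: centre of the plug's underside. Seated: origin 82 mm above the chamber's, sides parallel, any quarter turn. 0.25 kg.
- jar: Small closed round jar of amber glass with a steel cap, 44 mm in diameter, 65 mm high. Origin: centre of its underside, z up. About 0.11 kg. It starts standing on the bench.
- pot: Bystander: small empty terracotta-coloured plant pot, open, 64 mm across the rim, 58 mm high. Origin: centre of its underside.
- stapler: Bystander: black stapler lying on its base, 36 x 135 x 43 mm, long along its y. Origin: centre of its underside.
- bottle: Bystander: tall white bottle, 60 mm in diameter, 150 mm high. Origin: centre of its underside.
Not all that is in view belongs to the job. Leave any purple or turquoise look-alike of the jar alone.

How it is judged:
By the outcome, as a careful person would: the job done as asked, in the order asked, and still so for the second after the job is handed in, with the robot touching nothing.
It also fails if it takes over 72 s, if anything falls off the work surface, if the arm or the gripper's body presses on something with over 40 N, if the wrist force passes 120 N, or if a joint passes its speed limit or range.

## Working session

There is one attempt and no reset: what is moved stays moved. The work goes in short steps, Python scripts to look and compute and a shell command to move; the robot and the scene stay as the last step left them, time stands still between calls to the robot, and variables do not carry over. Pictures are saved under pics/ and viewed, at most 10 in all, crops included, and the job is handed in when it is done.

```bash
mkdir -p pics; python3 - <<'E'
from rig import *
import cv2
for n in("scene","top"):
    c=capture(n); cv2.imwrite(f"pics/{n}0.png",c["image"][:,:,::-1]); print(n,c["vfov"],c["cx"],c["cy"],c["world_to_cam"])
s=read_state(); print(s)
E
```

```text
scene 52.367199046436326 328.0581149812142 239.2736272250444 [[ 8.43342254e-01  5.37375866e-01 -1.01074202e-03 -4.55150352e-01]
 [ 4.39603840e-01 -6.90980972e-01 -5.73841232e-01 -2.44648302e-01]
 [-3.09066833e-01  4.83500232e-01 -8.18965945e-01  1.26826787e+00]
 [ 0.00000000e+00  0.00000000e+00  0.00000000e+00  1.00000000e+00]]
top 44.257419944012646 327.0839064618358 234.38971402328187 [[-0.0173826  -0.99984265 -0.00353883 -0.04361633]
 [-0.99751706  0.01758353 -0.0681948   0.57713275]
 [ 0.0682463   0.00234464 -0.99766575  1.23733144]
 [ 0.          0.          0.          1.        ]]
{'t': 0.1, 'joints': array([ 1.02434237,  0.60007171, -0.00252273,  1.60002008,  0.00177715,
        0.94288437, -0.07979286]), 'joint_vel': array([ 5.83144493e-04, -2.97996749e-03, -9.84798417e-05, -3.00410743e-03,
       -1.40062986e-05,  2.66433476e-03, -1.16194994e-03]), 'tau': array([ 4.73107619e-03, -7.66561103e+01,  1.50205035e+00, -2.52937889e+01,
       -5.23102318e-02,  1.36811510e-02,  1.38561563e-04]), 'tcp_pos': array([ 0.32796828, -0.64609007,  0.20553805]), 'tcp_rot': array([-6.54851214e-04,  9.72538661e-01,  2.32740360e-01, -2.19540650e-04]), 'force': array([-0.17616481,  0.22193416,  0.24107782]), 'ft_torque': array([-0.0500872 , -0.05130998, -0.01359448]), 'finger_force': 0.0, 'finger_gap': 0.09309736841079423}
```

View pics/scene0.png

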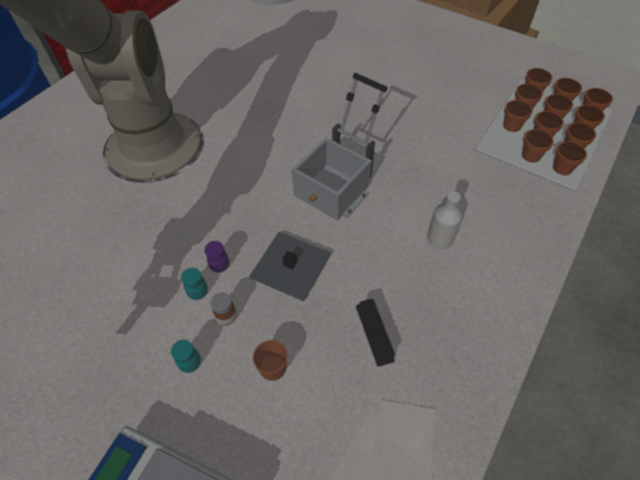

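View pics/top0.png

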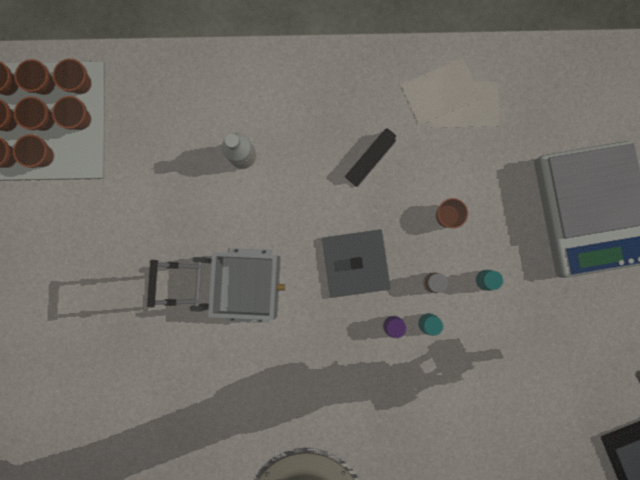

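```bash
cat > h.py <<'E'
import numpy as np, cv2
from rig import *
def ray(c,u,v):
    f=240/np.tan(np.radians(c["vfov"])/2); T=np.array(c["world_to_cam"]); R=T[:3,:3]
    d=R.T@np.array([(u-c["cx"])/f,(v-c["cy"])/f,1]); return -R.T@T[:3,3],d
def p2w(c,u,v,z):
    o,d=ray(c,u,v); return (o+d*(z-o[2])/d[2])[:2]
def w2p(c,p):
    f=240/np.tan(np.radians(c["vfov"])/2); T=np.array(c["world_to_cam"]); q=T[:3,:3]@np.array(p)+T[:3,3]
    return np.array([f*q[0]/q[2]+c["cx"],f*q[1]/q[2]+c["cy"]])
E
python3 - <<'E'
import cv2,numpy as np
t=cv2.imread("pics/top0.png");s=cv2.imread("pics/scene0.png")
a=cv2.resize(t[225:345,140:500],(792,264),interpolation=cv2.INTER_CUBIC)
b=cv2.resize(s[220:340,160:340],(495,330),interpolation=cv2.INTER_CUBIC)
d=cv2.resize(s[130:240,290:390],(297,330),interpolation=cv2.INTER_CUBIC)
o=np.vstack([a,np.hstack([b,d])])
o=cv2.convertScaleAbs(o,alpha=1.5); cv2.imwrite("pics/crop1.png",o)
E
```

```text
(no output)
```

View pics/crop1.png

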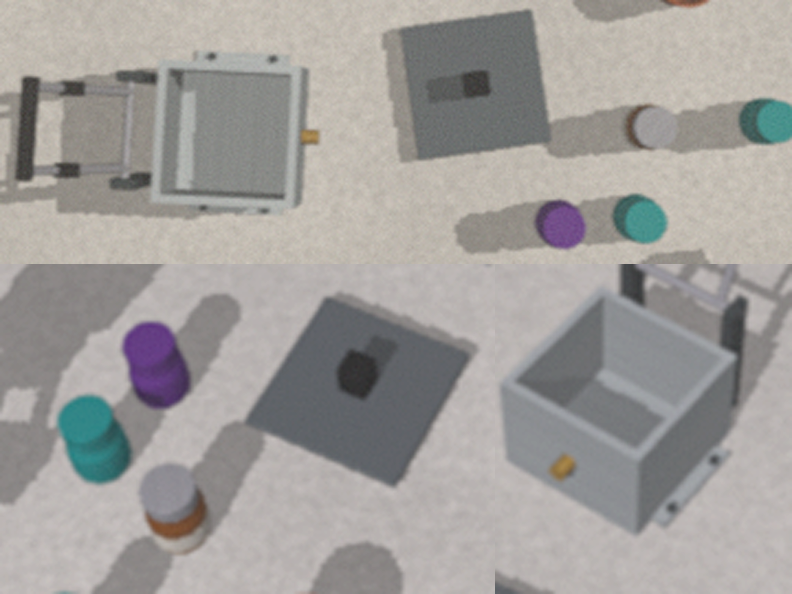

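The candidates are purple (395,327), turquoise (431,324) and (489,280), and the steel-capped amber jar at top (437,283) / scene (223,308). Only the last one has a steel cap and amber glass, and the crop confirms it. Next I'll fit poses from the corners.

```bash
cat > fit.py <<'E'
from h import *
from scipy.optimize import least_squares
ct,cs=capture("top"),capture("scene")
tp=lambda u,v:(140+u/2.2,225+v/2.2)
sb=lambda u,v:(160+u/2.75,220+(v-264)/2.75)
sd=lambda u,v:(290+(u-495)/2.97,130+(v-264)/3)
def fit(name,obs,z,h,x0):
    # obs: (cam,pixel list ordered) ; corners assigned by nearest
    cor=np.array([[h,h],[h,-h],[-h,-h],[-h,h]])
    def res(p):
        c,s=np.cos(p[2]),np.sin(p[2]); W=[np.array([p[0]+c*a-s*b,p[1]+s*a+c*b,z]) for a,b in cor]
        r=[]
        for cam,px in obs:
            P=np.array([w2p(cam,w) for w in W])
            for q in px:
                d=P-q; r.extend(d[np.argmin((d**2).sum(1))])
        return np.array(r)
    m=least_squares(res,x0); print(name,np.round(m.x,4),"deg",np.degrees(m.x[2]).round(2),"res px",np.round(m.fun,1))
for sel in("top","both"):
    o=[(ct,[tp(160,62),tp(307,67),tp(301,207),tp(153,202)])]
    if sel=="both": o.append((cs,[sd(602,290),sd(737,355),sd(638,457),sd(503,382)]))
    fit("chamber "+sel,o,.09,.065,[*p2w(ct,*tp(230,135),.09),0.03])
    o=[(ct,[tp(400,29),tp(532,10),tp(550,141),tp(416,159)])]
    if sel=="both": o.append((cs,[sb(330,297),sb(471,348),sb(394,486),sb(247,422)]))
    fit("lid "+sel,o,.016,.065,[*p2w(ct,*tp(476,85),.016),0.1])
print("knob",p2w(ct,*tp(477,84),.046),p2w(cs,*sb(358,368),.04))
print("jar",p2w(ct,*tp(655,127),.065),p2w(cs,*sb(168,484),.065))
print("port",p2w(ct,*tp(318,137),.045),"bar",p2w(ct,*tp(28,128),.22))
for n,u,v,z in(("turq1",489,280,.065),("turq2",431,324,.065),("purp",395,327,.065),("pot",452,213,.058),("bottle",233,142,.15),("stap",370,158,.043)):print(n,p2w(ct,u,v,z))
E
python3 fit.py
```

```text
chamber top [ 0.4709  0.1127 -0.0524] deg -3.0 res px [ 1.  -0.8 -1.1 -0.8 -1.   0.8  1.1  0.8]
lid top [ 0.5136 -0.1135  0.1148] deg 6.58 res px [-0.4 -1.  -0.1 -0.3  0.2  0.7  0.3  0.6]
chamber both [ 0.4731  0.1146 -0.0572] deg -3.28 res px [ 0.2 -2.  -1.9 -1.7 -2.2 -0.1 -0.1 -0.5 -1.9 -1.5 -1.2  0.1 -0.8  1.7
 -2.7  0.7]
lid both [ 0.5161 -0.1135  0.1197] deg 6.86 res px [-0.6 -2.  -0.3 -1.7  0.3 -0.7  0.5 -0.5 -1.8 -1.5 -0.5  0.9 -0.1 -1.1
 -1.7 -1.7]
knob [ 0.51343833 -0.1144985 ] [ 0.51827703 -0.11365447]
jar [ 0.47038141 -0.27776499] [ 0.47246345 -0.27591818]
port [0.46615826 0.03637061] bar [0.48094885 0.25785197]
turq1 [ 0.47411272 -0.38243874]
turq2 [ 0.38712474 -0.2615987 ]
purp [ 0.38233348 -0.18839484]
pot [ 0.61343539 -0.31287395]
bottle [0.74926745 0.12443362]
stap [ 0.73447735 -0.14703101]
```

```bash
cat > go.py <<'E'
import sys; from h import *
from scipy.spatial.transform import Rotation as R
s=read_state(); q=s["tcp_rot"]; M=R.from_quat([*q[1:],q[0]]).as_matrix()
x,y,z,yaw=map(float,sys.argv[1:5])   # yaw deg of tool x axis
d=M.T@(np.array([x,y,z])-s["tcp_pos"]); cur=np.degrees(np.arctan2(M[1,0],M[0,0]))
t=(yaw-cur+180)%360-180
print("t",round(s["t"],2),"tcp",s["tcp_pos"].round(4),"yaw",round(cur,2),"shift",d.round(4),"spin",round(-np.radians(t),4),"gap",round(s["finger_gap"],4),"F",s["force"].round(1))
E
python3 -m pendant '[[0.036,-0.033,0,-0.13,65],[0.072,-0.066,0,-0.26,65],[0.108,-0.099,0,-0.39,65],[0.144,-0.132,0,-0.52,65],[0.18,-0.165,0,-0.65,65]]' 20
python3 go.py .471 -.277 .16 87
```

```text
t: 0.7
tcp_pos: [0.4143, -0.416, 0.2064]
tcp_rot: [0.0, 0.846, 0.533, -0.0]
force: [1.2, -0.5, 0.0]
finger_gap: 0.0613
finger_force: 0.0
t 0.7 tcp [ 0.4143 -0.416   0.2064] yaw 64.46 shift [ 0.1498 -0.0088  0.0464] spin -0.3934 gap 0.0613 F [ 1.2 -0.5  0. ]
```

```bash
python3 -m pendant '[[0.035,-0.002,0.01,-0.1,65],[0.07,-0.004,0.02,-0.2,65],[0.11,-0.006,0.03,-0.3,65],[0.15,-0.009,0.046,-0.393,65],[0.15,-0.009,0.046,-0.393,65]]' >/dev/null
python3 go.py .471 -.277 .043 87
python3 - <<'E'
from h import *
t=capture("top")["image"];s=capture("scene")["image"]
a=cv2.resize(t[210:350,360:520],(400,350),interpolation=2);b=cv2.resize(s[210:350,140:300],(400,350),interpolation=2)
cv2.imwrite("pics/p2.png",cv2.convertScaleAbs(np.hstack([a,b])[:,:,::-1],alpha=1.5))
E
```

```text
t 1.2 tcp [ 0.4727 -0.2731  0.159 ] yaw 87.26 shift [-0.0044 -0.0014  0.116 ] spin 0.0046 gap 0.0607 F [ 0.4 -0.5  0.7]
```

View pics/p2.png

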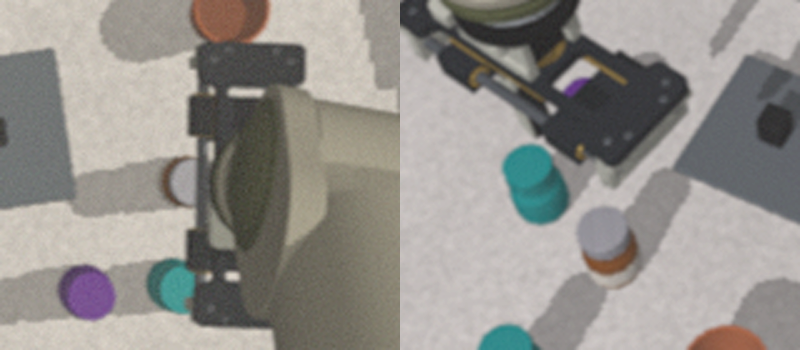

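The gripper is above the jar, with its fingers clear of the turquoise one. Descending to grasp.

```bash
python3 -m pendant '[[-0.004,-0.001,0.02,0.005,65],[-0.004,-0.001,0.045,0.005,65],[-0.004,-0.001,0.07,0.005,65],[-0.004,-0.001,0.095,0.005,65],[-0.004,-0.001,0.116,0.005,65]]' >/dev/null
python3 -m pendant '[[0,0,0,0,65],[0,0,0,0,30],[0,0,0,0,30],[0,0,0,0,30],[0,0,0,0,30]]' 15
python3 -m pendant '[[0,0,0,0,30],[0,0,-0.02,0,30],[0,0,-0.06,0,30],[0,0,-0.11,0,30],[0,0,-0.15,0,30]]'
python3 go.py .472 .1135 .19 86.9
python3 - <<'E'
from h import *
t=capture("top")["image"];s=capture("scene")["image"]
a=cv2.resize(t[210:350,360:520],(400,350),interpolation=2);b=cv2.resize(s[210:350,140:300],(400,350),interpolation=2)
cv2.imwrite("pics/p3.png",cv2.convertScaleAbs(np.hstack([a,b])[:,:,::-1],alpha=1.5))
E
```

```text
t: 2.3
tcp_pos: [0.4706, -0.2834, 0.0454]
tcp_rot: [0.001, 0.729, 0.684, 0.0]
force: [0.1, -0.5, 4.7]
finger_gap: 0.0393
finger_force: 15.0
t: 2.8
tcp_pos: [0.47, -0.2827, 0.1968]
tcp_rot: [0.0, 0.729, 0.685, 0.0]
force: [1.1, 0.1, -0.9]
finger_gap: 0.0395
finger_force: 15.0
t 2.8 tcp [ 0.47   -0.2827  0.1968] yaw 86.4 shift [ 0.3955 -0.0229  0.0067] spin -0.0087 gap 0.0395 F [ 1.1  0.1 -0.9]
```

View pics/p3.png

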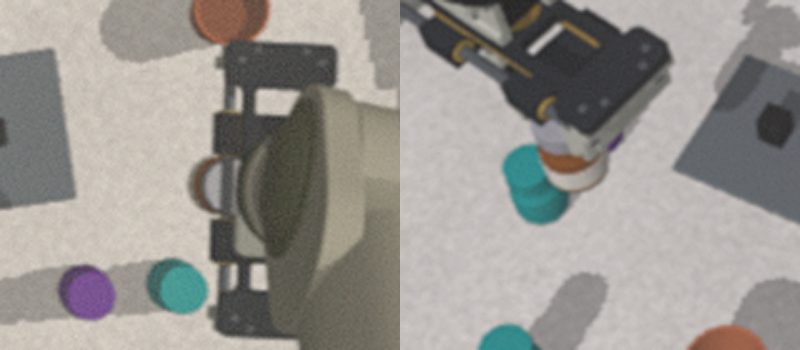

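The jar is held and near upright, about 6–8 mm off the pad centre along +y. I'll allow for that and carry it to the chamber.

```bash
python3 -m pendant '[[0.03,-0.002,0,0,30],[0.075,-0.004,0,0,30],[0.12,-0.007,0,0,30],[0.165,-0.01,0,0,30],[0.21,-0.012,0,0,30]]' >/dev/null
python3 -m pendant '[[0.045,-0.002,0,-0.009,30],[0.09,-0.005,0,-0.009,30],[0.13,-0.007,0,-0.009,30],[0.16,-0.008,0,-0.009,30],[0.178,-0.01,0,-0.009,30]]' >/dev/null
python3 -m pendant '[[0,0,0,0,30],[0,0,0,0,30],[0,0,0,0,30]]'
python3 go.py .472 .107 .06 86.9
```

```text
t: 4.2
tcp_pos: [0.4722, 0.1045, 0.194]
tcp_rot: [0.0, 0.726, 0.687, -0.001]
force: [0.3, -0.2, -1.9]
finger_gap: 0.0395
finger_force: 15.0
t 4.2 tcp [0.4722 0.1045 0.194 ] yaw 86.83 shift [ 0.0026 -0.0003  0.134 ] spin -0.0012 gap 0.0395 F [ 0.3 -0.2 -1.9]
```

```bash
python3 -m pendant '[[0.002,0,0.02,0,30],[0.002,0,0.05,0,30],[0.002,0,0.08,0,30],[0.002,0,0.105,0,30],[0.002,0,0.125,0,30]]' 
python3 -m pendant '[[0,0,0.003,0,30],[0,0,0.006,0,30],[0,0,0.009,0,30],[0,0,0.009,0,30],[0,0,0.009,0,30]]'
python3 -m pendant '[[0,0,0.001,0,30],[0,0,0.002,0,30],[0,0,0.003,0,30],[0,0,0.003,0,30]]'
python3 go.py .472 .107 .054 86.9
```

```text
t: 4.7
tcp_pos: [0.4723, 0.1062, 0.0679]
tcp_rot: [-0.0, 0.727, 0.687, -0.001]
force: [0.8, -0.0, -0.7]
finger_gap: 0.0393
finger_force: 15.0
t: 5.2
tcp_pos: [0.473, 0.1077, 0.061]
tcp_rot: [0.0, 0.726, 0.688, 0.0]
force: [0.9, 0.7, -0.1]
finger_gap: 0.0392
finger_force: 15.0
t: 5.6
tcp_pos: [0.4726, 0.1078, 0.0572]
tcp_rot: [-0.0, 0.726, 0.688, -0.0]
force: [0.3, 0.5, -0.5]
finger_gap: 0.0395
finger_force: 15.0
t 5.6 tcp [0.4726 0.1078 0.0572] yaw 86.91 shift [-0.0008 -0.0005  0.0032] spin 0.0002 gap 0.0395 F [ 0.3  0.5 -0.5]
```

```bash
python3 -m pendant '[[0,0,0.001,0,30],[0,0,0.002,0,30],[0,0,0.002,0,30]]'
python3 -m pendant '[[0,0,0.001,0,30],[0,0,0.001,0,30]]'
python3 -m pendant '[[0,0,0.001,0,30],[0,0,0.001,0,30]]'
```

```text
t: 5.9
tcp_pos: [0.4725, 0.1078, 0.0551]
tcp_rot: [-0.0, 0.726, 0.688, -0.0]
force: [-0.8, -0.2, -1.0]
finger_gap: 0.0396
finger_force: 15.0
t: 6.1
tcp_pos: [0.4726, 0.1078, 0.0542]
tcp_rot: [-0.0, 0.726, 0.688, -0.0]
force: [-0.5, -0.7, -1.0]
finger_gap: 0.0396
finger_force: 15.0
t: 6.3
tcp_pos: [0.4727, 0.1078, 0.0534]
tcp_rot: [0.0, 0.726, 0.688, 0.0]
force: [-0.3, -0.2, 1.9]
finger_gap: 0.0396
finger_force: 15.0
```

Floor contact, so I'll release to a partial opening and retreat.

```bash
python3 -m pendant '[[0,0,0.0005,0,50],[0,0,0.0005,0,58],[0,0,0.0005,0,62],[0,0,0.0005,0,62]]'
python3 -m pendant '[[0,0,-0.01,0,62],[0,0,-0.03,0,62],[0,0,-0.06,0,62],[0,0,-0.1,0,62],[0,0,-0.14,0,62]]'
python3 go.py .5148 -.1138 .19 96.7
python3 -m pendant '[[-0.03,0.006,0,0,62],[-0.07,0.014,0,-0.05,62],[-0.11,0.02,0,-0.1,62],[-0.15,0.028,0,-0.15,62],[-0.19,0.035,0,-0.17,62]]'
python3 go.py .5148 -.1138 .11 96.7
python3 - <<'E'
from h import *
t=capture("top")["image"];s=capture("scene")["image"]
a=cv2.resize(t[225:345,190:390],(600,360),interpolation=2);b=cv2.resize(s[130:310,200:400],(400,360),interpolation=2)[:,200:]
cv2.imwrite("pics/p4.png",cv2.convertScaleAbs(np.hstack([a,b])[:,:,::-1],alpha=1.5))
E
```

```text
t: 6.7
tcp_pos: [0.4726, 0.1077, 0.0528]
tcp_rot: [-0.0, 0.726, 0.688, -0.0]
force: [0.5, -0.1, 0.3]
finger_gap: 0.0576
finger_force: 0.0
t: 7.2
tcp_pos: [0.4719, 0.1077, 0.1947]
tcp_rot: [-0.0, 0.726, 0.688, -0.0]
force: [0.7, -0.4, -0.7]
finger_gap: 0.0577
finger_force: 0.0
t 7.2 tcp [0.4719 0.1077 0.1947] yaw 86.93 shift [-0.2189  0.0547  0.0047] spin -0.1705 gap 0.0577 F [ 0.7 -0.4 -0.7]
t: 7.7
tcp_pos: [0.4972, -0.0855, 0.1937]
tcp_rot: [0.0, 0.664, 0.748, 0.0]
force: [-0.0, 0.1, 0.6]
finger_gap: 0.0576
finger_force: 0.0
t 7.7 tcp [ 0.4972 -0.0855  0.1937] yaw 96.77 shift [-0.0302  0.0141  0.0837] spin 0.0012 gap 0.0576 F [-0.   0.1  0.6]
```

View pics/p4.png

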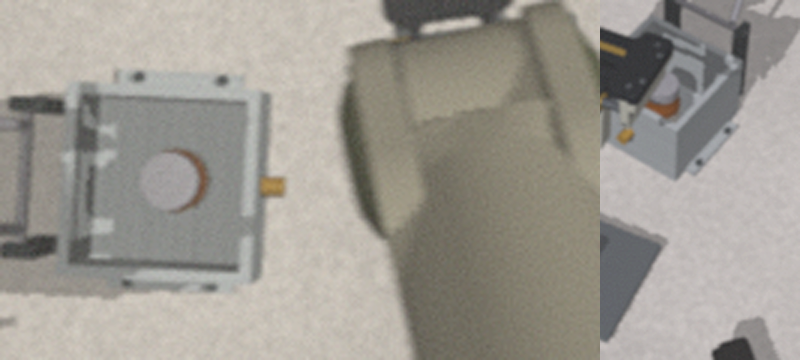

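The jar stands upright in the chamber, centred near crop (172,180). Next is the lid's knob.

```bash
python3 -m pendant '[[-0.01,0.005,0.02,0,62],[-0.02,0.01,0.05,0,62],[-0.0255,0.014,0.08,0,62],[-0.0255,0.014,0.084,0,62],[-0.0255,0.014,0.084,0,62]]'
python3 go.py .5148 -.1135 .043 96.7
```

```text
t: 8.3
tcp_pos: [0.5136, -0.1067, 0.1089]
tcp_rot: [-0.001, 0.665, 0.747, -0.0]
force: [-0.6, 0.5, 0.3]
finger_gap: 0.0579
finger_force: 0.0
t 8.3 tcp [ 0.5136 -0.1067  0.1089] yaw 96.68 shift [-0.0069  0.0005  0.0659] spin -0.0003 gap 0.0579 F [-0.6  0.5  0.3]
```

```bash
python3 -m pendant '[[-0.007,0,0.015,0,62],[-0.007,0,0.035,0,62],[-0.007,0,0.055,0,62],[-0.007,0,0.065,0,62],[-0.007,0,0.065,0,62]]'
python3 go.py .5148 -.1135 .043 96.7
python3 -m pendant '[[0,0,0,0,30],[0,0,0,0,15],[0,0,0,0,15],[0,0,0,0,15],[0,0,0,0,15]]' 45
python3 -m pendant '[[0,0,-0.005,0,15],[0,0,-0.02,0,15],[0,0,-0.05,0,15],[0,0,-0.09,0,15],[0,0,-0.13,0,15]]'
python3 go.py .472 .03 .19 86.9
```

```text
t: 8.8
tcp_pos: [0.5149, -0.114, 0.0441]
tcp_rot: [-0.0, 0.665, 0.747, -0.0]
force: [0.1, 0.3, 0.6]
finger_gap: 0.0578
finger_force: 0.0
t 8.8 tcp [ 0.5149 -0.114   0.0441] yaw 96.69 shift [ 0.0005 -0.0001  0.0011] spin -0.0002 gap 0.0578 F [0.1 0.3 0.6]
t: 9.3
tcp_pos: [0.5151, -0.1146, 0.0441]
tcp_rot: [0.0, 0.665, 0.747, 0.0]
force: [-0.5, -0.2, 0.8]
finger_gap: 0.0223
finger_force: 0.0
t: 9.8
tcp_pos: [0.5144, -0.1143, 0.1752]
tcp_rot: [-0.001, 0.665, 0.747, -0.0]
force: [0.2, -1.2, 0.2]
finger_gap: 0.0137
finger_force: 0.0
t 9.8 tcp [ 0.5144 -0.1143  0.1752] yaw 96.67 shift [ 0.1482 -0.0254 -0.0147] spin 0.1705 gap 0.0137 F [ 0.2 -1.2  0.2]
```

```bash
python3 - <<'E'
from h import *
t=capture("top")["image"];s=capture("scene")["image"]
a=cv2.resize(t[200:340,270:430],(480,420),interpolation=2);b=cv2.resize(s[180:320,220:340],(320,373),interpolation=2); b=np.vstack([b,np.zeros((47,320,3),np.uint8)])
cv2.imwrite("pics/p5.png",cv2.convertScaleAbs(np.hstack([a,b])[:,:,::-1],alpha=1.6))
E
```

```text
(no output)
```

View pics/p5.png

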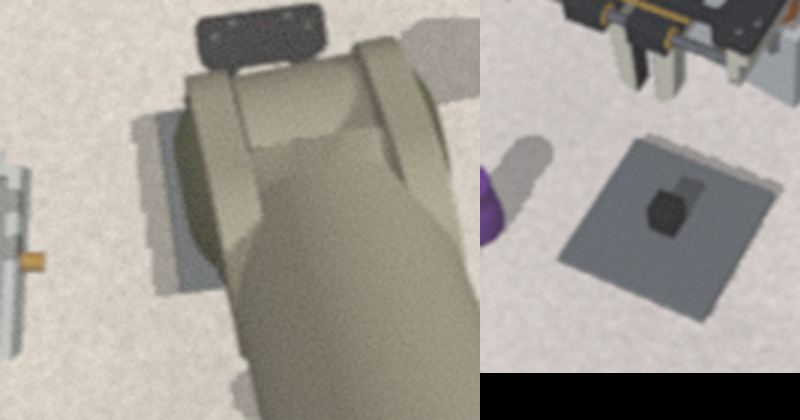

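```bash
python3 - <<'E'
from h import *
from scipy.spatial.transform import Rotation as R
ct=capture("top");cs=capture("scene")
print("jar now",p2w(ct,190+170/3,225+182/3,.073))
sc=lambda u,v:(220+(u-480)/2.667,180+v/2.667)
print("lid knob top scene",p2w(cs,*sc(668,203),.046),"plate corners",[p2w(cs,*sc(*q),.016).round(4) for q in((640,138),(779,190),(705,322),(558,260))])
s=read_state();q=s["tcp_rot"];M=R.from_quat([*q[1:],q[0]]).as_matrix();tip=s["tcp_pos"]+M[:,2]*.022
print("tip",tip,"scene px",w2p(cs,tip)," finger+-y",[w2p(cs,tip+M[:,1]*k*.0069) for k in(-1,1)],"obs",sc(641,90),sc(667,98))
for f in (cs["image"],):cv2.imwrite("pics/p6.png",cv2.convertScaleAbs(cv2.resize(f[150:280,230:350],(720,600)if 0 else (554,600),interpolation=2)[:,:,::-1],alpha=1.8))
E
```

```text
jar now [0.47128747 0.11103676]
lid knob top scene [ 0.51895101 -0.11282146] plate corners [array([ 0.4491, -0.0573]), array([ 0.575 , -0.0391]), array([ 0.5918, -0.1712]), array([ 0.464 , -0.1879])]
tip [ 0.51528022 -0.11486963  0.15277155] scene px [284.69554679 225.38135371]  finger+-y [array([281.51935763, 224.11839254]), array([287.88369693, 226.64907097])] obs (280.3674540682415, 213.74578177727784) (290.11623547056615, 216.74540682414698)
```

View pics/p6.png

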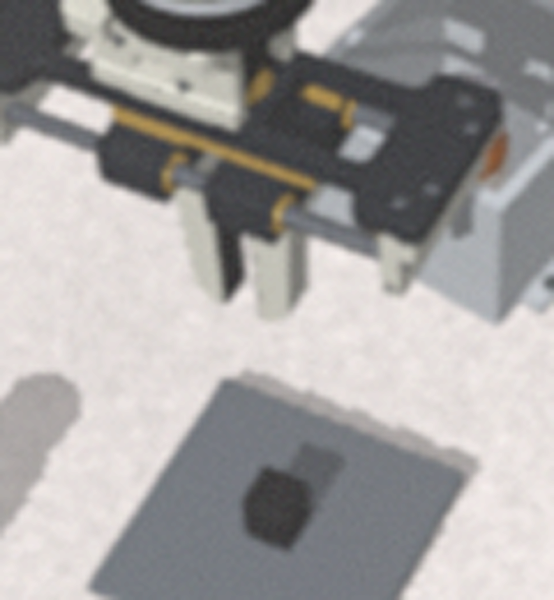

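```bash
python3 - <<'E'
from h import *
cs=capture("scene")
for z in(.1528,.16):print(z,p2w(cs,285,217,z),p2w(cs,279.8,215,z),p2w(cs,290.2,218.9,z))
E
python3 go.py .5148 -.1135 .043 96.7
```

```text
0.1528 [ 0.50411878 -0.09816397] [ 0.49281768 -0.09957817] [ 0.51521389 -0.09656029]
0.16 [ 0.50778398 -0.10241142] [ 0.4965921  -0.10381196] [ 0.51877187 -0.10082324]
t 10.05 tcp [ 0.5146 -0.1147  0.1737] yaw 96.63 shift [0.0012 0.0004 0.1307] spin -0.0012 gap 0.0138 F [-0.6 -1.4 -0.1]
```

The fingers missed the knob. Both views, along with the jar's 39.5 mm chord, suggest the pads really stand about 18 mm further along tool +x than reported. I'll regrasp with that correction.

```bash
python3 -m pendant '[[-0.018,0,0,0,62],[-0.018,0,0.02,0,62],[-0.018,0,0.06,0,62],[-0.018,0,0.09,0,62],[-0.018,0,0.115,0,62]]'
python3 -m pendant '[[0,0,0.008,0,62],[0,0,0.014,0,62],[0,0,0.014,0,62]]'
python3 -m pendant '[[0,0,0,0,40],[0,0,0,0,18],[0,0,0,0,18],[0,0,0,0,18],[0,0,0,0,18]]' 45
```

```text
t: 10.55
tcp_pos: [0.5153, -0.1321, 0.0557]
tcp_rot: [-0.002, 0.665, 0.747, -0.001]
force: [-0.0, 0.3, 0.1]
finger_gap: 0.0493
finger_force: 0.0
t: 10.85
tcp_pos: [0.5168, -0.1322, 0.0444]
tcp_rot: [-0.0, 0.665, 0.747, -0.0]
force: [-0.2, -0.4, -0.1]
finger_gap: 0.058
finger_force: 0.0
t: 11.35
tcp_pos: [0.5172, -0.1325, 0.0451]
tcp_rot: [0.0, 0.665, 0.747, 0.0]
force: [0.7, -0.4, 0.1]
finger_gap: 0.0222
finger_force: 0.0
```

```bash
python3 -m pendant '[[0,0,0,0,62],[0,0,0,0,62],[0,0,0,0,62],[0,0,0,0,62],[0,0,0.003,0,62]]'
python3 -m pendant '[[0,0,0.002,0,62],[0,0,0.004,0,62],[0,0,0.004,0,62]]' | sed -n '2p;4p'
python3 -m pendant '[[0,0,0.002,0,62],[0,0,0.003,0,62],[0,0,0.003,0,62]]'| sed -n '2p;4p'
python3 - <<'E'
from h import *
t=capture("top")["image"];s=capture("scene")["image"]
b=cv2.resize(s[170:290,210:350],(700,600),interpolation=2)
cv2.imwrite("pics/p7.png",cv2.convertScaleAbs(b[:,:,::-1],alpha=1.8))
E
```

```text
t: 11.85
tcp_pos: [0.5172, -0.1324, 0.0419]
tcp_rot: [0.0, 0.665, 0.747, 0.0]
force: [0.5, -0.2, 0.4]
finger_gap: 0.0558
finger_force: 0.0
tcp_pos: [0.5169, -0.1323, 0.0374]
force: [0.4, -0.1, -0.3]
tcp_pos: [0.517, -0.1324, 0.0346]
force: [-0.2, 0.8, 0.2]
```

View pics/p7.png

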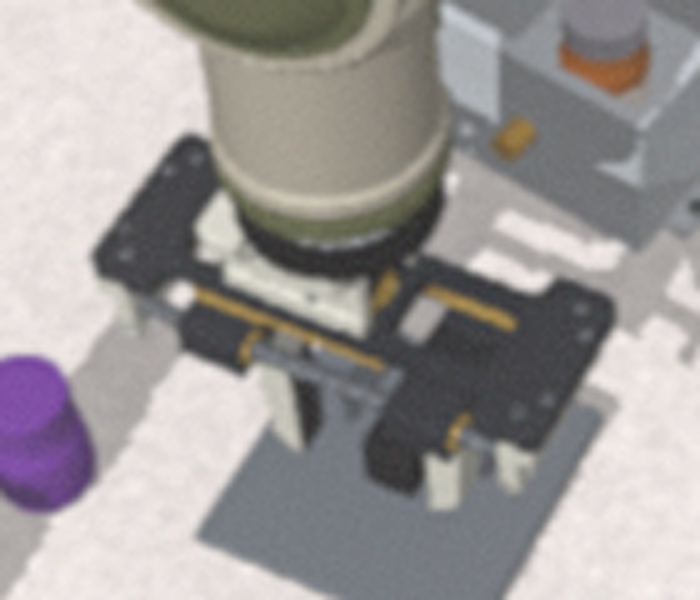

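```bash
python3 - <<'E'
from h import *
cs=capture("scene")
print("expected tips",w2p(cs,[.517,-.1324,.0126]))
for z in(.0126,.02,.03,.04):print(z,p2w(cs,270,259.6,z),p2w(cs,298,271.6,z),p2w(cs,284,265.6,z))
print("knob top/base px",w2p(cs,[.5155,-.1135,.046]),w2p(cs,[.5155,-.1135,.016]))
E
```

```text
expected tips [285.43649776 270.84082037]
0.0126 [ 0.47259074 -0.12716569] [ 0.54052366 -0.11965578] [ 0.5068403  -0.12337944]
0.02 [ 0.4760247  -0.13059729] [ 0.54338974 -0.12315016] [ 0.50998795 -0.12684269]
0.03 [ 0.48066518 -0.1352346 ] [ 0.54726281 -0.1278723 ] [ 0.51424153 -0.13152277]
0.04 [ 0.48530567 -0.1398719 ] [ 0.55113588 -0.13259443] [ 0.51849511 -0.13620284]
knob top/base px [288.94574373 255.59986556] [289.88309792 263.28658037]
```

The parallax fits in x and y only if the fingertips sit about 20 mm higher than reported. So the offset is along z, and the 39.5 mm gap was the jar's cap. I'll re-centre over the knob and feel for the plate.

```bash
python3 -m pendant '[[0.008,0,0,0,62],[0.016,0,0,0,62],[0.016,0,0.004,0,62],[0.016,0,0.008,0,62],[0.016,0,0.008,0,62]]'| sed -n '2p;4p'
python3 -m pendant '[[0,0,0.002,0,62],[0,0,0.004,0,62],[0,0,0.004,0,62]]' | sed -n '2p;4p'
python3 -m pendant '[[0,0,0.001,0,62],[0,0,0.002,0,62],[0,0,0.002,0,62]]'| sed -n '2p;4p'
```

```text
tcp_pos: [0.5149, -0.1165, 0.0262]
force: [-0.2, -0.1, -0.3]
tcp_pos: [0.5151, -0.1167, 0.0225]
force: [-0.4, 0.7, -0.3]
tcp_pos: [0.5152, -0.1166, 0.0207]
force: [-0.6, 0.3, -0.2]
```

```bash
python3 -m pendant '[[0,0,0,0,35],[0,0,0,0,15],[0,0,0,0,15],[0,0,0,0,15],[0,0,0,0,15]]' 45
python3 -m pendant '[[0,0,0,0,15],[0,0,-0.003,0,15],[0,0,-0.01,0,15],[0,0,-0.03,0,15],[0,0,-0.06,0,15]]'
python3 -m pendant '[[0,0,-0.03,0,15],[0,0,-0.06,0,15],[0,0,-0.09,0,15],[0,0,-0.11,0,15],[0,0,-0.11,0,15]]'
python3 go.py .472 .1137 .19 86.9
```

```text
t: 14.2
tcp_pos: [0.5153, -0.1165, 0.0208]
tcp_rot: [0.0, 0.665, 0.747, 0.0]
force: [0.3, -0.4, 0.5]
finger_gap: 0.0237
finger_force: 45.0
t: 14.7
tcp_pos: [0.5141, -0.1162, 0.0807]
tcp_rot: [-0.001, 0.665, 0.747, -0.001]
force: [-0.3, -0.2, -2.5]
finger_gap: 0.0236
finger_force: 45.0
t: 15.2
tcp_pos: [0.5163, -0.1167, 0.1937]
tcp_rot: [0.002, 0.665, 0.747, 0.001]
force: [1.1, -0.2, -2.4]
finger_gap: 0.0233
finger_force: 45.0
t 15.2 tcp [ 0.5163 -0.1167  0.1937] yaw 96.63 shift [ 0.234  -0.0174  0.0032] spin 0.1698 gap 0.0233 F [ 1.1 -0.2 -2.4]
```

Lid held, at 2.4 N and a 23.6 mm gap. Carrying it over the chamber.

```bash
python3 -m pendant '[[0.03,-0.003,0,0.02,15],[0.07,-0.006,0,0.06,15],[0.11,-0.009,0,0.1,15],[0.15,-0.012,0,0.14,15],[0.19,-0.015,0,0.17,15]]' >/dev/null
python3 go.py .4723 .1107 .19 86.9
```

```text
t 15.7 tcp [0.4771 0.0716 0.1899] yaw 86.8 shift [ 0.0387 -0.007  -0.0001] spin -0.0017 gap 0.0237 F [ 0.2  0.2 -2.6]
```

```bash
python3 -m pendant '[[0.02,-0.004,0,0,15],[0.034,-0.007,0,0,15],[0.034,-0.007,0.02,0,15],[0.034,-0.007,0.05,0,15],[0.034,-0.007,0.06,0,15]]' >/dev/null
python3 -m pendant '[[0,0,0,0,15],[0,0,0,0,15],[0,0,0,0,15]]' >/dev/null
python3 go.py .4723 .1107 .125 86.9
python3 - <<'E'
from h import *
t=capture("top")["image"];s=capture("scene")["image"]
b=cv2.resize(s[130:240,270:410],(760,597),interpolation=2)
cv2.imwrite("pics/p8.png",cv2.convertScaleAbs(b[:,:,::-1],alpha=1.8))
E
```

```text
t 16.5 tcp [0.4737 0.1049 0.1316] yaw 86.89 shift [ 0.0057 -0.0017  0.0066] spin -0.0001 gap 0.0235 F [ 0.3 -0.1 -1.9]
```

View pics/p8.png

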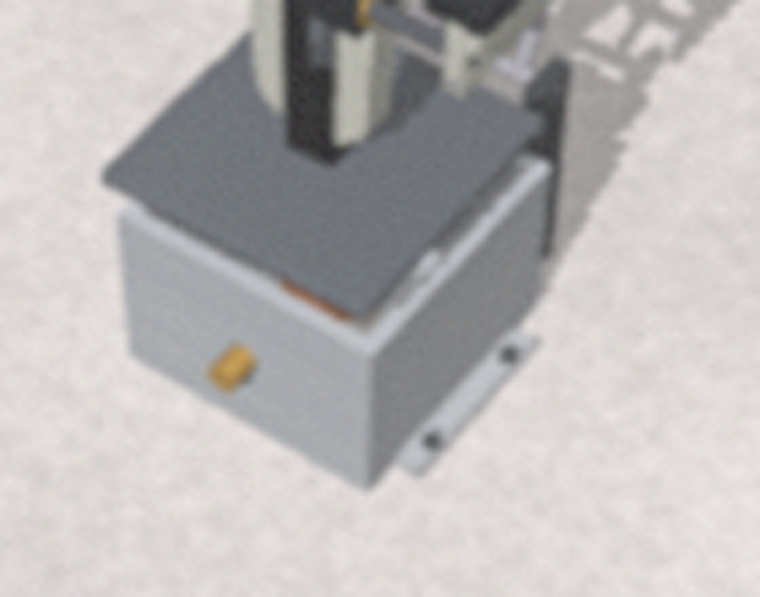

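The lid is held level above the chamber, with corners near (103,176), (360,313), (543,122). The rim corners are near (120,212), (370,352), (548,165). I'll compute the offset.

```bash
python3 - <<'E'
from h import *
cs=capture("scene"); k=760/140
px=lambda u,v:(270+u/k,130+v/k)
L=np.array([p2w(cs,*px(*q),.1268) for q in((104,175),(360,311),(543,122))])
C=np.array([p2w(cs,*px(*q),.09) for q in((120,210),(370,350),(548,163))])
print(L.round(4),C.round(4),(C-L).round(4)); 
for A in(L,C):
    d=A[1]-A[0]; e=A[2]-A[1]; print(np.linalg.norm(d),np.linalg.norm(e),np.degrees(np.arctan2(d[1],d[0])),np.degrees(np.arctan2(e[1],e[0])),"centre",(A[0]+A[2])/2)
E
```

```text
[[0.4116 0.0443]
 [0.5358 0.0383]
 [0.5449 0.1641]] [[0.4061 0.0593]
 [0.5334 0.0506]
 [0.5425 0.1778]] [[-0.0055  0.015 ]
 [-0.0024  0.0123]
 [-0.0025  0.0137]]
0.12438846019316198 0.1260664717303633 -2.7435225154105822 85.85702317298602 centre [0.47825932 0.10418638]
0.12760645224026845 0.12753046321490932 -3.924365544304346 85.9393693226821 centre [0.47429337 0.11856708]
```

```bash
python3 go.py .4715 .1125 .118 86.8
python3 -m pendant '[[0.004,-0.001,0,0,15],[0.0075,-0.0025,0.003,0,15],[0.0075,-0.0025,0.006,0,15],[0.0075,-0.0025,0.011,0,15],[0.0075,-0.0025,0.011,0,15]]' >/dev/null
python3 go.py .4715 .1125 .112 86.8
```

```text
t 16.65 tcp [0.4736 0.1048 0.1316] yaw 86.88 shift [ 0.0076 -0.0025  0.0136] spin 0.0015 gap 0.0238 F [-0.2  0.5 -2.6]
t 17.15 tcp [0.4706 0.1123 0.119 ] yaw 86.92 shift [0.0003 0.0009 0.007 ] spin 0.0021 gap 0.0235 F [ 0.2 -0.1 -1.5]
```

```bash
python3 -m pendant '[[0,0.0005,0.002,0,15],[0,0.0005,0.004,0,15],[0,0.0005,0.006,0,15],[0,0.0005,0.006,0,15]]' | sed -n '2p;4p'
python3 -m pendant '[[0,0,0.001,0,15],[0,0,0.002,0,15],[0,0,0.002,0,15]]' | sed -n '2p;4p'
python3 -m pendant '[[0,0,0.001,0,15],[0,0,0.002,0,15],[0,0,0.002,0,15]]' | sed -n '2p;4p'
```

```text
tcp_pos: [0.4715, 0.1123, 0.1135]
force: [0.6, 0.3, -2.1]
tcp_pos: [0.4716, 0.1124, 0.1117]
force: [-0.5, 0.2, -1.9]
tcp_pos: [0.4715, 0.1124, 0.1097]
force: [0.7, 0.0, -1.7]
```

```bash
python3 -m pendant '[[0,0,0.001,0,15],[0,0,0.002,0,15],[0,0,0.002,0,15]]' | sed -n '2p;4p'
python3 -m pendant '[[0,0,0.001,0,15],[0,0,0.002,0,15],[0,0,0.002,0,15]]' | sed -n '2p;4p'
```

```text
tcp_pos: [0.4715, 0.1124, 0.1077]
force: [0.4, 0.3, -1.9]
tcp_pos: [0.4715, 0.1124, 0.1057]
force: [-0.1, -0.2, -2.7]
```

```bash
python3 -m pendant '[[0,0,0.001,0,15],[0,0,0.002,0,15],[0,0,0.002,0,15]]' | sed -n '2p;4p'
python3 -m pendant '[[0,0,0.0007,0,15],[0,0,0.0007,0,15]]' | sed -n '2p;4p'
python3 -m pendant '[[0,0,0.0006,0,15],[0,0,0.0006,0,15]]' | sed -n '2p;4p'
python3 go.py .4715 .1125 .102 86.8
```

```text
tcp_pos: [0.4715, 0.1124, 0.1037]
force: [-0.6, 0.4, -1.6]
tcp_pos: [0.4715, 0.1124, 0.103]
force: [0.2, -0.3, -2.5]
tcp_pos: [0.4716, 0.1124, 0.1028]
force: [-0.8, 0.3, 3.7]
t 19.45 tcp [0.4716 0.1124 0.1028] yaw 86.91 shift [ 0.0001 -0.0001  0.0008] spin 0.0019 gap 0.0236 F [-0.8  0.3  3.7]
```

The lid is down: contact came exactly at the seated height (TCP 0.1028). Releasing, rising, then closing the fingers and going behind the crossbar.

```bash
python3 -m pendant '[[0,0,0,0,40],[0,0,0,0,55],[0,0,0,0,62],[0,0,0,0,62]]' 
python3 -m pendant '[[0,0,-0.01,0,62],[0,0,-0.03,0,62],[0,0,-0.07,0,62],[0,0,-0.11,0,40],[0,0,-0.15,0,0]]' >/dev/null
python3 -m pendant '[[0,0,-0.035,0,0],[0,0,-0.035,0,0],[0.04,0,-0.035,0,0],[0.08,0,-0.035,0,0],[0.12,0,-0.035,0,0]]'
python3 go.py .4805 .285 .285 86.9
```

```text
t: 19.85
tcp_pos: [0.4716, 0.1124, 0.1025]
tcp_rot: [-0.0, 0.726, 0.688, 0.0]
force: [0.4, -0.5, 0.2]
finger_gap: 0.0509
finger_force: 0.0
t: 20.85
tcp_pos: [0.4778, 0.2331, 0.2876]
tcp_rot: [0.0, 0.726, 0.687, -0.0]
force: [0.3, -0.6, -0.0]
finger_gap: 0.0063
finger_force: 0.0
t 20.85 tcp [0.4778 0.2331 0.2876] yaw 86.84 shift [ 0.052  -0.0001  0.0026] spin -0.001 gap 0.0063 F [ 0.3 -0.6 -0. ]
```

```bash
python3 -m pendant '[[0.03,0,0,0,0],[0.055,0,0,0,0],[0.055,0,0,0,0],[0.055,0,0.03,0,0],[0.055,0,0.05,0,0]]'
python3 -m pendant '[[0,0,0.01,0,0],[0,0,0.02,0,0],[0,0,0.02,0,0]]'
python3 go.py .4805 .2 .217 86.9
```

```text
t: 21.35
tcp_pos: [0.4805, 0.2861, 0.2363]
tcp_rot: [0.0, 0.726, 0.688, -0.001]
force: [-0.9, -0.5, 0.3]
finger_gap: 0.0006
finger_force: 0.0
t: 21.65
tcp_pos: [0.4807, 0.2865, 0.2167]
tcp_rot: [-0.0, 0.726, 0.688, -0.001]
force: [0.3, 0.1, 0.4]
finger_gap: 0.0003
finger_force: 0.0
t 21.65 tcp [0.4807 0.2865 0.2167] yaw 86.89 shift [-0.0864  0.0045 -0.0002] spin -0.0002 gap 0.0003 F [0.3 0.1 0.4]
```

```bash
python3 -m pendant '[[-0.008,0,0,0,0],[-0.016,0,0,0,0],[-0.024,0,0,0,0],[-0.032,0,0,0,0],[-0.04,0.002,0,0,0]]' | sed -n '2p;4p'
python3 -m pendant '[[-0.01,0,0,0,0],[-0.02,0,0,0,0],[-0.03,0,0,0,0],[-0.04,0,0,0,0],[-0.05,0.002,0,0,0]]'| sed -n '2p;4p'
python3 -m pendant '[[-0.008,0,0,0,0],[-0.016,0,0,0,0],[-0.024,0,0,0,0],[-0.032,0,0,0,0],[-0.038,0,0,0,0]]'| sed -n '2p;4p'
python3 - <<'E'
from h import *
for n in("top","scene"):
    c=capture(n)
    for th in(2,1.3,1.1,.9):
        r=np.array([85-130*np.cos(th),0])/1e3; u=np.array([.054,.9985]); print(n,th,w2p(c,[*(np.array([.4715,.115])+u*r[0]),.11+.13*np.sin(th)]).round(),end=' ')
    np.save("pics/%s.npy"%n,c["image"])
E
```

```text
tcp_pos: [0.481, 0.2469, 0.2183]
force: [-1.3, 2.8, 2.6]
tcp_pos: [0.4795, 0.1958, 0.2172]
force: [-0.1, 1.3, -0.8]
tcp_pos: [0.478, 0.1584, 0.2175]
force: [-0.1, 1.6, 0.6]
top 2 [154. 284.] top 1.3 [203. 286.] top 1.1 [218. 287.] top 0.9 [231. 287.] scene 2 [367.  82.] scene 1.3 [344. 101.] scene 1.1 [337. 111.] scene 0.9 [331. 122.]
```

Clamp is past vertical at about 1.1 rad. Now I'll rise, get above the bar, and press it down along the arc.

```bash
python3 -m pendant '[[0.006,0,0,0,0],[0.006,0,-0.02,0,0],[0.006,0,-0.04,0,0],[-0.005,0,-0.04,0,0],[-0.016,0,-0.04,0,0]]' | sed -n '2p;4p'
python3 -m pendant '[[0,0,0,0,0],[0,0,0.008,0,0],[0,0,0.016,0,0],[0,0,0.022,0,0]]'| sed -n '2p;4p'
```

```text
tcp_pos: [0.4772, 0.1428, 0.2574]
force: [0.4, -1.5, -0.4]
tcp_pos: [0.4768, 0.1432, 0.2341]
force: [-0.5, -0.3, -0.1]
```

```bash
python3 -m pendant '[[-0.006,0,0.003,0,0],[-0.0135,0.001,0.008,0,0],[-0.021,0.001,0.013,0,0],[-0.029,0.001,0.019,0,0]]' | sed -n '2p;4p'
python3 -m pendant '[[-0.007,0,0.007,0,0],[-0.0137,0,0.014,0,0],[-0.018,0,0.019,0,0],[-0.0216,0,0.024,0,0]]' | sed -n '2p;4p'
```

```text
tcp_pos: [0.4767, 0.1133, 0.2162]
force: [-0.2, -0.6, 0.3]
tcp_pos: [0.4755, 0.0921, 0.192]
force: [0.0, -0.0, -0.3]
```

No contact felt, so the tip must have run just outside the arc. Going back above the bar and descending until force shows.

```bash
python3 -m pendant '[[0,0,-0.03,0,0],[0,0,-0.066,0,0],[0.01,0,-0.066,0,0],[0.03,0,-0.066,0,0],[0.049,0,-0.066,0,0]]' | sed -n '2p;4p'
python3 -m pendant '[[0,0,0.004,0,0],[0,0,0.01,0,0],[0,0,0.018,0,0],[0,0,0.024,0,0],[0,0,0.024,0,0]]'| sed -n '2p;4p'
python3 -m pendant '[[0,0,0.003,0,0],[0,0,0.006,0,0],[0,0,0.006,0,0]]'| sed -n '2p;4p'
python3 -m pendant '[[0,0,0.003,0,0],[0,0,0.006,0,0],[0,0,0.006,0,0]]'| sed -n '2p;4p'
```

```text
tcp_pos: [0.4783, 0.1421, 0.2583]
force: [0.1, -1.0, -0.8]
tcp_pos: [0.4776, 0.1406, 0.2333]
force: [-0.1, 0.4, 0.0]
tcp_pos: [0.4781, 0.1413, 0.2283]
force: [0.1, 0.4, 0.3]
tcp_pos: [0.4779, 0.1414, 0.2221]
force: [-0.1, -0.1, 0.7]
```

```bash
python3 -m pendant '[[0,0,-0.045,0,0],[0,0,-0.09,0,0],[0.04,0,-0.1,0,0],[0.08,0,-0.1,0,0],[0.12,0,-0.1,0,0]]' | sed -n '1,2p'
python3 -m pendant '[[0.045,0,0,0,0],[0.08,0,0,0,0],[0.08,0,0,0,0]]'| sed -n '2p'
cat > bar.py <<'E'
from h import *
C=np.array([.4725,.115]);u=np.array([.054,.9985]);v=np.array([-.9985,.054])
cams={n:capture(n) for n in("top","scene")}
for th in np.arange(2.3,-.25,-.1):
    o=[]
    for n,c in cams.items():
        g=cv2.GaussianBlur(cv2.cvtColor(c["image"],7),(3,3),0)
        pts=[w2p(c,[*(C+u*(.085-.13*np.cos(th))+v*b),.11+.13*np.sin(th)]) for b in np.linspace(-.036,.036,9)]
        o.append([int(g[int(round(y)),int(round(x))]) for x,y in pts])
    print(round(th,1),o[0],o[1])
E
python3 bar.py
```

```text
t: 27.05
tcp_pos: [0.485, 0.2624, 0.3235]
tcp_pos: [0.4876, 0.3465, 0.3223]
2.3 [120, 101, 114, 93, 117, 118, 117, 119, 119] [119, 119, 119, 119, 118, 118, 117, 118, 117]
2.2 [123, 92, 102, 93, 115, 115, 115, 110, 108] [120, 119, 119, 117, 118, 117, 118, 118, 116]
2.1 [119, 92, 98, 96, 95, 97, 94, 92, 95] [118, 119, 119, 118, 117, 117, 118, 117, 117]
2.0 [120, 91, 119, 119, 125, 116, 117, 120, 119] [118, 119, 117, 117, 118, 117, 118, 117, 117]
1.9 [109, 93, 123, 119, 116, 119, 118, 120, 118] [119, 118, 118, 117, 117, 115, 117, 117, 117]
1.8 [92, 91, 91, 92, 91, 93, 91, 97, 97] [118, 118, 117, 117, 116, 116, 116, 117, 116]
1.7 [92, 93, 91, 92, 91, 94, 92, 92, 91] [118, 120, 117, 117, 115, 116, 116, 117, 118]
1.6 [93, 88, 91, 92, 91, 91, 88, 91, 93] [117, 117, 116, 117, 116, 116, 115, 115, 117]
1.5 [91, 91, 92, 90, 91, 92, 92, 90, 92] [118, 116, 116, 117, 116, 116, 117, 117, 118]
1.4 [86, 86, 87, 88, 89, 87, 87, 75, 62] [116, 117, 115, 116, 117, 116, 116, 117, 118]
1.3 [73, 90, 90, 92, 93, 91, 91, 70, 46] [115, 115, 116, 115, 115, 116, 117, 117, 117]
1.2 [60, 73, 75, 71, 80, 78, 71, 49
[... 479 characters left out ...]
70, 46, 47, 60, 70, 69, 70] [62, 63, 64, 64, 64, 82, 118, 117, 116]
0.5 [70, 71, 71, 71, 70, 70, 69, 70, 70] [36, 38, 48, 63, 64, 64, 108, 119, 118]
0.4 [71, 71, 70, 71, 70, 70, 70, 71, 71] [31, 34, 33, 52, 63, 64, 63, 111, 117]
0.3 [72, 71, 71, 72, 71, 72, 71, 71, 71] [37, 33, 33, 53, 64, 64, 64, 65, 116]
0.2 [71, 72, 71, 71, 71, 71, 70, 71, 70] [64, 57, 55, 63, 64, 64, 64, 64, 70]
0.1 [71, 71, 72, 71, 71, 72, 71, 71, 71] [63, 63, 64, 64, 64, 64, 64, 64, 65]
-0.0 [72, 70, 72, 71, 71, 72, 71, 71, 72] [64, 64, 64, 64, 64, 64, 64, 64, 64]
-0.1 [72, 71, 72, 71, 71, 72, 71, 71, 73] [64, 64, 64, 63, 64, 64, 64, 64, 64]
-0.2 [72, 71, 72, 71, 71, 71, 71, 72, 73] [64, 64, 64, 64, 64, 64, 64, 64, 64]
```

Both views put the clamp at 1.1 rad (bar at y≈0.141, top z≈0.233), and the lid reads flat grey. So the fingertips sit higher still than I assumed. I'll return above the bar and descend until contact.

```bash
python3 -m pendant '[[-0.04,0,0,0,0],[-0.085,0,0,0,0],[-0.13,0,0,0,0],[-0.17,0,0,0,0],[-0.202,0,0,0,0]]' | sed -n '2p'
python3 go.py .474 .139 .23 86.9
```

```text
tcp_pos: [0.4774, 0.1352, 0.3226]
t 27.95 tcp [0.4774 0.1352 0.3226] yaw 86.69 shift [ 0.0038 -0.0037  0.0926] spin -0.0037 gap 0.0002 F [-0.   0.7 -0.2]
```

```bash
python3 -m pendant '[[0.004,-0.003,0.04,-0.004,0],[0.004,-0.003,0.08,-0.004,0],[0.004,-0.003,0.093,-0.004,0],[0.004,-0.003,0.093,-0.004,0]]' | sed -n '2p;4p'
python3 -m pendant '[[0,0,0.003,0,0],[0,0,0.006,0,0],[0,0,0.006,0,0]]'| sed -n '2p;4p'
python3 -m pendant '[[0,0,0.003,0,0],[0,0,0.006,0,0],[0,0,0.006,0,0]]'| sed -n '2p;4p'
python3 -m pendant '[[0,0,0.003,0,0],[0,0,0.006,0,0],[0,0,0.006,0,0]]'| sed -n '2p;4p'
```

```text
tcp_pos: [0.4744, 0.1423, 0.2285]
force: [0.2, -0.4, 0.5]
tcp_pos: [0.4757, 0.1439, 0.2243]
force: [-0.5, -0.4, -0.6]
tcp_pos: [0.4756, 0.141, 0.219]
force: [-4.0, -11.4, 21.3]
tcp_pos: [0.4754, 0.135, 0.2149]
force: [-10.3, -32.9, 58.1]
```

The press jammed: at this steep angle friction works against the rotation. I'll back off and follow the arc with the corrected height.

```bash
python3 -m pendant '[[0,0,-0.008,0,0],[0,0,-0.014,0,0],[0,0,-0.014,0,0]]'| sed -n '2p;4p'
python3 go.py .4745 .144 .2215 86.9
```

```text
tcp_pos: [0.4757, 0.1442, 0.2263]
force: [-0.5, 0.6, -0.7]
t 29.55 tcp [0.4757 0.1442 0.2263] yaw 87.15 shift [-0.0003 -0.0012  0.0048] spin 0.0044 gap 0.0004 F [-0.5  0.6 -0.7]
```

```bash
python3 -m pendant '[[-0.003,0,0.006,0,0],[-0.0114,0,0.0125,0,0]]'| sed -n '2p;4p'
python3 -m pendant '[[-0.005,0,0.004,0,0],[-0.0106,0,0.0076,0,0]]'| sed -n '2p;4p'
```

```text
tcp_pos: [0.4747, 0.1324, 0.2124]
force: [-0.7, -4.9, 9.1]
tcp_pos: [0.4739, 0.1206, 0.2043]
force: [1.0, 0.1, 2.3]
```

```bash
python3 -m pendant '[[-0.0082,0,0.0085,0,0],[-0.017,0,0.018,0,0]]'| sed -n '2p;4p'
python3 -m pendant '[[-0.008,0,0.01,0,0],[-0.0147,0,0.0212,0,0]]'| sed -n '2p;4p'
python3 go.py .472 .0833 .1541 86.9
```

```text
tcp_pos: [0.4729, 0.1028, 0.1865]
force: [-0.2, -3.2, 5.1]
tcp_pos: [0.4722, 0.0889, 0.1651]
force: [1.0, -1.5, 3.0]
t 30.35 tcp [0.4722 0.0889 0.1651] yaw 87.11 shift [-0.0056  0.0001  0.011 ] spin 0.0037 gap 0.0006 F [ 1.  -1.5  3. ]
```

Bar following. On down to near level.

```bash
python3 -m pendant '[[-0.0056,0,0.012,0,0],[-0.01,0,0.024,0,0]]'| sed -n '2p;4p'
python3 -m pendant '[[-0.003,0,0.012,0,0],[-0.005,0,0.022,0,0]]'| sed -n '2p;4p'
python3 go.py .471 .073 .1035 86.9
```

```text
tcp_pos: [0.4719, 0.0796, 0.1409]
force: [0.2, -0.9, 1.0]
tcp_pos: [0.4716, 0.075, 0.1189]
force: [-0.5, -0.4, 2.4]
t 30.75 tcp [0.4716 0.075  0.1189] yaw 87.14 shift [-0.002  -0.0005  0.0154] spin 0.0043 gap 0.0005 F [-0.5 -0.4  2.4]
```

```bash
python3 -m pendant '[[-0.001,0,0.004,0,0],[-0.0015,0,0.009,0,0],[-0.0015,0,0.009,0,0]]'| sed -n '2p;4p'
python3 -m pendant '[[0,0,0.002,0,0],[0,0,0.004,0,0],[0,0,0.004,0,0]]'| sed -n '2p;4p'
python3 -m pendant '[[0,0,0.001,0,0],[0,0,0.002,0,0],[0,0,0.002,0,0]]'| sed -n '2p;4p'
```

```text
tcp_pos: [0.4716, 0.0739, 0.1108]
force: [0.2, -0.3, -0.5]
tcp_pos: [0.4719, 0.0737, 0.1072]
force: [0.3, 0.1, -0.2]
tcp_pos: [0.4719, 0.0735, 0.1052]
force: [0.4, 0.1, 0.9]
```

```bash
for i in 1; do python3 -m pendant '[[0,0,0.001,0,0],[0,0,0.002,0,0],[0,0,0.002,0,0]]'| sed -n '2p;4p'; done
python3 -m pendant '[[0,0,0.001,0,0],[0,0,0.002,0,0],[0,0,0.002,0,0]]'| sed -n '2p;4p'
python3 -m pendant '[[0,0,0.001,0,0],[0,0,0.002,0,0],[0,0,0.002,0,0]]'| sed -n '2p;4p'
```

```text
tcp_pos: [0.472, 0.0735, 0.1044]
force: [-3.8, -1.8, 21.9]
tcp_pos: [0.4721, 0.0735, 0.1039]
force: [-10.5, -0.9, 48.7]
tcp_pos: [0.4721, 0.0735, 0.1034]
force: [-14.6, -3.5, 75.8]
```

The clamp hits a firm stop at the level position. Retreating and checking numerically.

```bash
python3 -m pendant '[[0,0,-0.006,0,0],[0,0,-0.02,0,0],[0,0,-0.05,0,0],[0,0,-0.09,0,0],[0,0,-0.13,0,0]]'| sed -n '2p;4p'
python3 -m pendant '[[-0.03,0.03,-0.03,0,0],[-0.07,0.07,-0.05,0,0],[-0.11,0.11,-0.05,0,0],[-0.15,0.15,-0.05,0,0],[-0.19,0.19,-0.05,0,0]]'| sed -n '2p;4p'
python3 -m pendant '[[-0.03,0.03,0,0,0],[-0.06,0.06,0,0,0],[-0.06,0.06,0,0,0]]'| sed -n '1,2p;4p'
sed -i 's/-.25,-.1)/-.25,-.05)/; s/(2.3,/(0.4,/' bar.py; python3 bar.py
python3 - <<'E'
from h import *
a=cv2.cvtColor(cv2.imread("pics/top0.png"),6);b=cv2.cvtColor(capture("top")["image"],7)
for n,(u,v) in dict(turq1=(489,280),turq2=(431,324),purple=(395,327),pot=(452,213),stapler=(370,158),bottle=(237,148)).items():
    s=np.s_[v-18:v+18,u-18:u+18]; print(n,cv2.absdiff(a[s],b[s]).mean().round(1))
E
```

```text
tcp_pos: [0.4711, 0.0736, 0.2303]
force: [1.0, -0.3, -0.8]
tcp_pos: [0.6323, -0.1046, 0.2794]
force: [0.1, 1.0, 0.7]
t: 33.85
tcp_pos: [0.69, -0.1717, 0.2771]
force: [0.9, -0.4, -0.7]
0.4 [85, 66, 66, 64, 66, 64, 65, 71, 75] [63, 59, 55, 42, 39, 43, 39, 115, 125]
0.4 [98, 68, 64, 65, 65, 66, 63, 68, 74] [57, 56, 75, 58, 40, 54, 41, 69, 125]
0.3 [94, 65, 59, 57, 56, 61, 58, 60, 63] [46, 41, 72, 99, 39, 42, 41, 42, 120]
0.3 [59, 49, 52, 50, 49, 48, 48, 51, 59] [32, 30, 99, 117, 39, 40, 40, 51, 86]
0.2 [49, 46, 48, 47, 46, 46, 48, 46, 49] [31, 34, 101, 118, 80, 40, 41, 41, 48]
0.2 [48, 48, 47, 47, 48, 47, 48, 44, 47] [31, 52, 118, 117, 112, 39, 40, 40, 40]
0.1 [48, 48, 47, 48, 49, 48, 48, 45, 47] [38, 70, 118, 117, 119, 53, 40, 41, 41]
0.1 [48, 49, 47, 49, 49, 48, 47, 47, 47] [71, 92, 118, 118, 119, 68, 40, 41, 42]
0.0 [47, 49, 47, 49, 48, 49, 47, 47, 47] [98, 88, 106, 109, 109, 63, 40, 41, 42]
-0.0 [47, 50, 50, 49, 48, 49, 49, 51, 47] [103, 75, 97, 104, 104, 56, 39, 40, 41]
-0.1 [47, 50, 50, 49, 48, 49, 49, 51, 47] [103, 93, 100, 102, 97, 55, 38, 40, 41]
-0.1 [47, 50, 50, 49, 48, 49, 49, 51, 47] [104, 104, 104, 95, 85, 74, 36, 41, 41]
-0.2 [47, 50, 47, 47, 48, 48, 49, 46, 47] [109, 106, 109, 105, 67, 72, 41, 39, 41]
turq1 31.5
turq2 31.8
purple 8.0
pot 28.2
stapler 15.5
bottle 8.8
```

```bash
python3 -m pendant '[[-0.04,-0.015,0,0,0],[-0.08,-0.035,0,0,0],[-0.12,-0.06,0,0,0],[-0.16,-0.08,0,0,0],[-0.2,-0.1,0,0,0]]'>/dev/null
python3 -m pendant '[[-0.04,-0.025,0,0,0],[-0.08,-0.05,0,0,0],[-0.12,-0.075,0,0,0],[-0.16,-0.1,0,0,0],[-0.2,-0.12,0,0,0]]' | sed -n '1,2p'
python3 -m pendant '[[-0.04,-0.02,0,0,0],[-0.08,-0.04,0,0,0],[-0.08,-0.04,0,0,0]]' | sed -n '1,2p'
python3 bar.py
python3 - <<'E'
from h import *
a=cv2.cvtColor(cv2.imread("pics/top0.png"),6);b=cv2.cvtColor(capture("top")["image"],7)
for n,(u,v) in dict(turq1=(489,280),turq2=(431,324),purple=(395,327),pot=(452,213),stapler=(370,158),bottle=(237,148)).items():
    s=np.s_[v-18:v+18,u-18:u+18]; print(n,cv2.absdiff(a[s],b[s]).mean().round(1))
E
```

```text
t: 35.0
tcp_pos: [0.4472, -0.554, 0.28]
t: 35.3
tcp_pos: [0.3989, -0.6369, 0.2786]
0.4 [77, 62, 59, 60, 60, 59, 59, 65, 67] [30, 32, 33, 38, 74, 59, 64, 97, 88]
0.4 [89, 61, 59, 60, 59, 59, 57, 61, 67] [31, 32, 32, 36, 41, 77, 63, 72, 89]
0.3 [84, 57, 55, 53, 50, 56, 53, 55, 57] [36, 31, 31, 53, 40, 89, 64, 64, 87]
0.3 [55, 44, 48, 46, 43, 43, 44, 45, 54] [60, 34, 35, 53, 57, 58, 75, 64, 78]
0.2 [44, 43, 45, 43, 42, 42, 42, 42, 43] [64, 57, 55, 62, 61, 55, 90, 65, 66]
0.2 [43, 44, 44, 42, 43, 43, 43, 42, 40] [54, 52, 51, 54, 54, 52, 66, 77, 64]
0.1 [44, 44, 43, 42, 43, 42, 43, 42, 41] [47, 42, 40, 44, 37, 39, 41, 58, 48]
0.1 [44, 45, 43, 44, 43, 42, 43, 42, 41] [35, 35, 35, 35, 35, 36, 34, 36, 35]
0.0 [44, 45, 43, 44, 44, 43, 44, 42, 41] [34, 35, 34, 35, 35, 35, 35, 36, 36]
-0.0 [44, 46, 45, 44, 44, 43, 45, 45, 41] [40, 42, 39, 45, 47, 42, 40, 46, 47]
-0.1 [44, 46, 45, 44, 44, 43, 45, 45, 43] [60, 58, 57, 55, 60, 60, 58, 56, 61]
-0.1 [44, 46, 45, 44, 44, 43, 45, 45, 43] [64, 64, 65, 65, 63, 65, 64, 65, 65]
-0.2 [44, 46, 43, 43, 44, 44, 45, 43, 43] [64, 64, 64, 65, 64, 64, 64, 64, 64]
turq1 1.8
turq2 7.0
purple 10.4
pot 1.9
stapler 2.2
bottle 1.7
```

```bash
python3 -c "
from rig import *
print(hand_in())"
```

```text
the job is handed in; nothing more can be done
None
```

I handed the job in at about 35 s. The jar is upright in the chamber, the lid is on at the seated height, and the clamp is fully down on the lid; closing it pressed at up to about 76 N, and my final checks were numeric only, having used all 10 pictures. The pot, stapler and bottle look unmoved.

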